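# Put three samples back on their proper instruments

### The job

The three samples stand on the wrong instruments: put the bottle on the stirrer, the squat pot on the balance and the slide frame on the light panel, each standing upright in the middle of its plate. Only the cork mat is free, so park one sample there on the way. Set everything down gently, never drop or tip a sample, and leave the dishes, the flask and the jar where they are.

Things in the scene. Friction and masses are not known exactly. Their poses are not given: they have to be found in the camera images.
- bottle: Loose sample bottle, white plastic, upright, round body 44 mm in diameter up to 62 mm high, sloping shoulder, grey cap 31 mm in diameter; 95 mm tall in all, about 100 g. Starts on the light panel. Origin at the centre of its underside, z up.
- pot: Loose squat round specimen pot, white plastic with a wide grey lid; body 56 mm in diameter, lid 60 mm in diameter from 30 mm high to the top at 42 mm, about 90 g. Starts on the stirrer. Lid and body are one solid piece. Origin at the centre of its underside, z up.
- slide_frame: Loose oblong specimen frame of dark grey plastic with a clear window holding a small yellowish leaf; 80 mm long (its x), 44 mm wide (its y), 24 mm high, lies flat, about 80 g. Starts on the balance. Origin at the centre of its underside, z up.
- balance: Laboratory balance: low white case 155 mm (x) by 130 mm (y) and 48 mm high, with a round steel weighing pan 110 mm in diameter whose flat top is 62 mm above the bench. The pan does not give way. Fixed to the bench. Its origin is on the bench below the middle of the pan; x points from the display towards the pan.
- light_panel: Light panel: flat black slab 150 mm (x) by 130 mm (y) with a square bright white window of 114 mm, the flat top of which is 32 mm above the bench. Fixed to the bench. Its origin is on the bench below the middle of the window; x points from the small grey push button towards the window.
- cork_mat: Round cork mat, 110 mm in diameter, 6 mm thick, free at the start: the parking place. Fixed to the bench. Its origin is on the bench below the middle of the mat.
- petri_dishes: Bystander: stack of three closed, whitish Petri dishes, 90 mm in diameter, 45 mm high, loose, 120 g. Origin at the centre of its underside.
- flask: Bystander: conical glass flask, 80 mm in diameter at the foot, 104 mm tall, loose, 180 g. Origin at the centre of its underside.
- reagent_jar: Bystander: brown glass jar with a cap and a paper label, 68 mm in diameter, 95 mm tall, loose, 300 g. Origin at the centre of its underside.
- stirrer: Magnetic stirrer: grey case 155 mm (x) by 125 mm (y) with two black knobs on its front, and a flat white ceramic plate on top, 115 mm square, its top 75 mm above the bench. Fixed to the bench. Its origin is on the bench below the middle of the plate; x points away from the knobs.
Things that resemble listed ones, but are neither listed nor needed, are in the scene too. Leave any red or yellow look-alike of the bottle alone. What is shaped like the balance but green is not meant.

How it is judged:
On the way:
1. one of the three samples stands released on the cork mat (((horizontal distance between bottle and cork_mat below 0.04 m and z of bottle in the frame of cork_mat between 0.002 and 0.01 m and angle between bottle's own z axis and vertical below 0.1 rad and linear speed of bottle below 0.02 m/s and angular speed of bottle below 0.2 rad/s and contact force between the fingers and bottle below 0.05 N) or (horizontal distance between pot and cork_mat below 0.04 m and z of pot in the frame of cork_mat between 0.002 and 0.01 m and angle between pot's own z axis and vertical below 0.1 rad and linear speed of pot below 0.02 m/s and angular speed of pot below 0.2 rad/s and contact force between the fingers and pot below 0.05 N) or (horizontal distance between slide_frame and cork_mat below 0.04 m and z of slide_frame in the frame of cork_mat between 0.002 and 0.01 m and angle between slide_frame's own z axis and vertical below 0.1 rad and linear speed of slide_frame below 0.02 m/s and angular speed of slide_frame below 0.2 rad/s and contact force between the fingers and slide_frame below 0.05 N))), for 0.2 s.
At the end, for the whole second after the job is handed in: Bottle on the stirrer, pot on the balance, slide frame on the light panel: each upright (0.1 rad), resting on the plate (4 mm), its centre within 15 mm of the plate's middle, any yaw, released and at rest; dishes, flask and jar within 30 mm of their start (horizontal distance between bottle and stirrer below 0.015 m and z of bottle in the frame of stirrer between 0.071 and 0.079 m and angle between each of bottle, pot, slide_frame's own z axis and vertical below 0.1 rad and linear speed of each of bottle, pot, slide_frame below 0.02 m/s and angular speed of each of bottle, pot, slide_frame below 0.2 rad/s and horizontal distance between pot and balance below 0.015 m and z of pot in the frame of balance between 0.058 and 0.066 m and horizontal distance between slide_frame and light_panel below 0.015 m and z of slide_frame in the frame of light_panel between 0.028 and 0.036 m and distance of each of petri_dishes, flask, reagent_jar from where it was at the start of the episode below 0.03 m); the robot touches nothing.
It fails at once if a sample is tipped over (angle between any of bottle, pot, slide_frame's own z axis and vertical above 0.7 rad).
It fails at once if a sample is dropped or thrown (faster than 0.6 m/s out of the fingers) ((linear speed of bottle above 0.6 m/s and contact force between the fingers and bottle below 0.05 N) or (linear speed of pot above 0.6 m/s and contact force between the fingers and pot below 0.05 N) or (linear speed of slide_frame above 0.6 m/s and contact force between the fingers and slide_frame below 0.05 N)).
It fails at once if the dishes, the flask or the jar are moved by more than 30 mm (distance of any of petri_dishes, flask, reagent_jar from where it was at the start of the episode above 0.03 m).
It also fails if it takes over 128 s, if anything falls off the work surface, if the arm or the gripper's body presses on something with over 40 N, if the wrist force passes 120 N, or if a joint passes its speed limit or range.

### The arm

A 7-joint arm with a two-finger parallel gripper is mounted at the origin on the work surface. World frame = base frame: x ahead of the robot, y to its left, z up, the work surface at z = 0. Lengths are in m, angles in rad, forces in N, time in s.
With the tool pointing down it reaches from about 0.4 to 0.925 m from the base axis. Payload 5.6 kg.
Tool frame: the origin (TCP) lies midway between the tips of the shut fingers; the grasp point (between the pads) lies 19 mm behind it (ctrl.pinch_z is the distance from the TCP to the grasp point, in m); z points along the fingers, y is the line along which they close (so a half turn about z gives the same grasp; the last joint's range is limited). The gripper opens to 85 mm and grips with 20 to 120 N. Pads are 22 mm wide; open, the fingers measure 114 mm over their backs; the gripper's body (76 mm by 85 mm) begins 54 mm behind the grasp point. The pads swing forward as they close: fully open they stand 13 mm farther back than shut.
Start: joints at [-1.374, 0.468, -0.012, 1.603, 0.006, 1.071, -0.056], TCP at [0.154, 0.631, 0.231] pointing down, gripper open.
Joint ranges: [-2.53, 2.53], [-0.31, 2.02], [-1.57, 1.55], [0.28, 2.44], [-1.29, 4.43], [0.15, 1.84], [-2.92, 2.92]. Speed limits (rad/s): [2.57, 2.57, 3.14, 3.14, 3.14, 3.14, 3.14].

### API

Orientations are given as a unit quaternion [w, x, y, z].
In Python, from cell import ctrl gives the robot as it stands.
- The arm moves only by the tool step_arm, never from a script. Its argument "targets" is text: rows parted by semicolons, each of 5 numbers parted by spaces: the shift along the tool's x, y, z in cm, then the turn about the tool's z in rad, then the finger opening in cm, from 0 to 8.54. A call has 1 to 8 rows; each row shifts and turns the commanded pose from where the row before left it, along the tool's axes as they then stand; what a row does not reach is not made up. A row lasts 1/8 s, in which the tool goes at most 62.5 mm and 10.7 degrees, less where a joint would pass 70% of its speed; a pose out of reach is approached as far as the arm can. A call with a gripper value outside its range is refused whole. The fingers move at their own pace and stop on an object; the grip force is fixed at half the most. Time passes only in rows, so rows that do not move let the fingers close. It gives the time, the measured TCP pose, the force, the opening and the grip force at its end, in the units of the state.
- ctrl.read_state(): the state, without advancing time (a new reading comes with each control period).
- ctrl.camera(name): name is "scene" or "top" or "wrist"; returns a dict with "frame" (400x640x3 uint8, red, green, blue), "fov_y" (degrees; the focal length in pixels is half the picture's height over the tangent of half this angle, whatever the lens; pixels are square), "cx", "cy" (the principal point, pixels), "xyz" and "orientation" of the camera in the world. Camera axes: x right, y down, z forward; pixel columns grow to the right and rows downward; lengths in m; the calibration is good to about 2 mm. A picture is of the moment at which its call begins. There is no depth.
- ctrl.job_done(): hands the job in; it is judged then, once.
The state is a dict: "clock": time; "qpos": joint angles; "dq": joint speeds; "tau": joint torques, N m; "ee_pos": TCP position; "eef_rot": TCP orientation; "force": force on the tool from outside, world axes, zero at the start; "moment": the same for the moment, N m; "opening": finger opening in m; "grip_force": force on a finger pad.
Only numpy, scipy, OpenCV 4.12 (cv2) and the standard library are available. Lean on these libraries where they do the work, as an engineer would, in place of code of your own. Each camera call takes 0.05 s, during which the arm holds its last target. There are 200 camera calls.

## Working session

There is one attempt and no reset: what is moved stays moved. The work goes in short steps, Python scripts to look and compute and a tool call to move; the robot and the scene stay as the last step left them, time stands still between calls to the robot, and variables do not carry over. Pictures are saved under pics/ and viewed, at most 14 in all, crops included, and the job is handed in when it is done.

Besides the shell and the picture viewer there is one more tool, called after "Request:" as a command line: name --argument value ..., lists and objects as JSON in quotes. step_arm: Moves the arm, as the interface text tells. Its arguments: {"type":"object","properties":{"targets":{"type":"string"}},"required":["targets"]}

```bash
ls && mkdir -p pics
python3 - <<'E'
from cell import ctrl
import cv2
for n in("scene","top"):
    c=ctrl.camera(n); cv2.imwrite(f"pics/{n}0.png",c["frame"][:,:,::-1])
    print(n,{k:v for k,v in c.items() if k!="frame"})
print(ctrl.read_state())
E
```

```text
pics
scene {'fov_y': 45.68712034422848, 'cx': 327.70580360487344, 'cy': 197.76624280834682, 'xyz': array([ 1.03748147, -0.73260203,  1.09073322]), 'orientation': array([-0.34072927,  0.88705919,  0.28911581, -0.11593798])}
top {'fov_y': 49.36156690638648, 'cx': 309.963715174393, 'cy': 199.41435602538397, 'xyz': array([0.25892657, 0.02035923, 1.14529184]), 'orientation': array([ 0.07551683, -0.67172035,  0.73222966, -0.08323889])}
{'clock': 0.1, 'qpos': array([-1.37396144,  0.46827945, -0.0115966 ,  1.60351257,  0.00601671,
        1.07142435, -0.05628104]), 'dq': array([ 0.00167274, -0.0021348 ,  0.00143863, -0.00076788,  0.00183826,
       -0.00120666,  0.00067496]), 'tau': array([ 1.11877169e-03, -5.33522487e+01,  2.15502502e-02, -2.51964712e+01,
        1.14972243e-02,  4.39272975e-03,  1.29239936e-05]), 'ee_pos': array([0.15435631, 0.63089441, 0.23044771]), 'eef_rot': array([-2.89267653e-05,  1.19651620e-01,  9.92815621e-01, -7.94337823e-04]), 'force': array([-1.01611028,  0.20752691, -0.40031234]), 'moment': array([ 0.0090805 , -0.04611933,  0.03367329]), 'grip_force': 0.0, 'opening': 0.08560463385192764}
```

View pics/scene0.png

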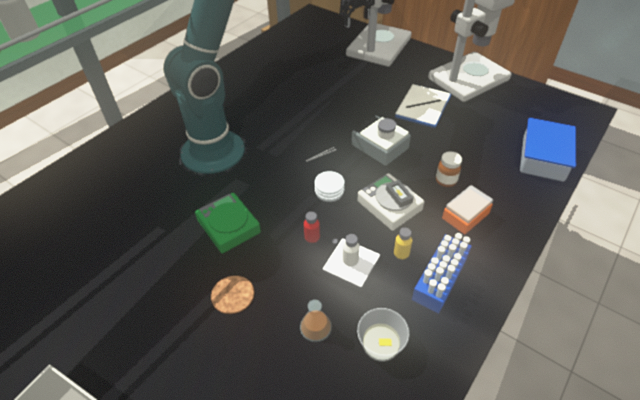

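View pics/top0.png

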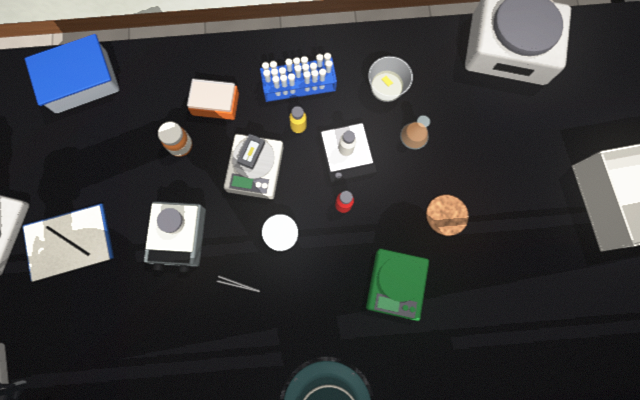

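The scene image shows the stirrer with the pot (385,135), the balance with the frame (395,195), the panel with the bottle (350,255) and the cork (232,294). In the top image they are at (170,222), (252,152), (348,140) and (447,215). The red and yellow bottles and the green balance are decoys.

```bash
cat > h.py <<'E'
import numpy as np, cv2
from scipy.spatial.transform import Rotation as R
def rot(q): return R.from_quat(np.r_[q[1:],q[0]]).as_matrix()
def K(c):
    f=c["frame"].shape[0]/2/np.tan(np.radians(c["fov_y"]/2)); return np.array([[f,0,c["cx"]],[0,f,c["cy"]],[0,0,1]])
def ray(c,uv):
    uv=np.atleast_2d(np.asarray(uv,float)); d=np.c_[uv,np.ones(len(uv))]@np.linalg.inv(K(c)).T
    return d@rot(c["orientation"]).T
def onplane(c,uv,z):
    d=ray(c,uv); return c["xyz"]+d*((z-c["xyz"][2])/d[:,2])[:,None]
def proj(c,P):
    p=(np.atleast_2d(P)-c["xyz"])@rot(c["orientation"])@K(c).T; return p[:,:2]/p[:,2:]
E
python3 - <<'E'
from h import *
from cell import ctrl
np.set_printoptions(precision=3,suppress=True)
pts={"top":dict(base=(325,400,0),stir=(173,222,.075),pot=(169,220,.12),bal=(252,155,.062),panel=(348,150,.032),cork=(447,215,.006),dish=(280,232,.045),jar=(178,150,0),flask=(414,136,0)),
"scene":dict(base=(212,152,0),stir=(382,132,.075),bal=(394,195,.062),panel=(352,262,.032),cork=(232,294,.006),dish=(330,182,.045),jar=(447,180,0),flask=(316,330,0))}
for n in pts:
    c=ctrl.camera(n); print(n,rot(c["orientation"]).tolist(),proj(c,[[0,0,0],[.154,.631,.23]]).tolist())
    for k,v in pts[n].items(): print(k,onplane(c,v[:2],v[2])[0])
    f=cv2.resize(c["frame"],None,fx=2,fy=2,interpolation=cv2.INTER_CUBIC)[:,:,::-1]
    cv2.imwrite(f"pics/{n}_crop.png",f[120:680,240:1040] if n=="scene" else f[60:600,220:1000])
E
```

```text
top [[-0.08617796242729303, -0.9711352445984014, 0.22241783986605787], [-0.9962789936163963, 0.08372612160956605, -0.02044757782528804], [0.0012351803840433828, -0.22335235225764571, -0.9747369907161602]] [[326.8855130081213, 407.1439535841315], [4.796851756593869, 381.0828074452158]]
base [0.016 0.003 0.   ]
stir [0.475 0.343 0.075]
pot [0.472 0.339 0.12 ]
bal [0.638 0.138 0.062]
panel [ 0.64  -0.117  0.032]
cork [ 0.445 -0.364  0.006]
dish [0.432 0.081 0.045]
jar [0.692 0.349 0.   ]
flask [ 0.676 -0.309  0.   ]
scene [[0.805940867915625, 0.43391873592834873, -0.4027081424974582], [0.5919325939406901, -0.6006312338833941, 0.5374550447380297], [-0.00866727489209801, -0.6715330606113563, -0.7409239008507482]] [[212.49528726130646, 151.52806200435768], [355.9178534909257, 26.06039729822451]]
base [ 0.    -0.003  0.   ]
stir [0.457 0.345 0.075]
bal [0.63  0.136 0.062]
panel [ 0.652 -0.114  0.032]
cork [ 0.446 -0.365  0.006]
dish [0.436 0.083 0.045]
jar [0.709 0.344 0.   ]
flask [ 0.683 -0.315  0.   ]
```

View pics/top_crop.png

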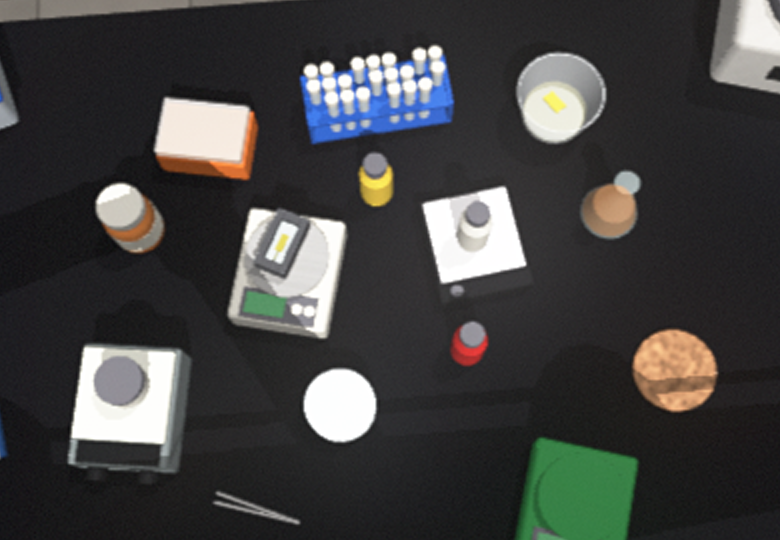

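View pics/scene_crop.png

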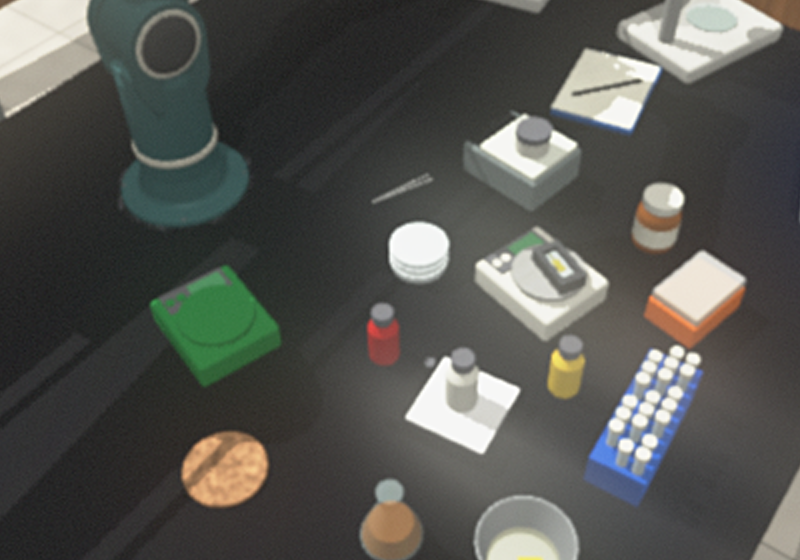

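The crops confirm the identities. In the full top image the frame is at (251,151) with its long axis steep, the cap at (348,136) and the lid at (170,221). Next: refine the positions with masks and ground-plane rectification.

```bash
cat >> h.py <<'E'
def rect(c,xy,z,half=.1,s=1.3):
    # metric view of plane z; image right = -y, up = +x
    n=int(2*half*s*1000)
    w=np.array([[xy[0]+half,xy[1]+half,z],[xy[0]+half,xy[1]-half,z],[xy[0]-half,xy[1]-half,z],[xy[0]-half,xy[1]+half,z]])
    H=cv2.getPerspectiveTransform(proj(c,w).astype(np.float32),np.float32([[0,0],[n,0],[n,n],[0,n]]))
    return cv2.warpPerspective(c["frame"],H,(n,n),flags=cv2.INTER_CUBIC)
E
python3 - <<'E'
from h import *
from cell import ctrl
np.set_printoptions(precision=4,suppress=True)
# name: approx xy, plane z, hsv range, size
spec={"cork":((.445,-.364),.006,((5,70,60),(25,255,255))),
"panel":((.645,-.116),.032,((0,0,165),(180,50,255))),
"stir":((.468,.344),.075,((0,0,165),(180,50,255))),
"balcase":((.62,.137),.048,((0,0,120),(180,60,255))),
"cap":((.645,-.116),.127,((110,0,30),(180,90,140))),
"lid":((.472,.34),.117,((110,0,30),(180,90,140))),
"frame":((.638,.138),.086,((0,0,0),(180,255,90)))}
rows=[]
for n in("top","scene"):
    c=ctrl.camera(n); hsv=cv2.cvtColor(c["frame"],cv2.COLOR_RGB2HSV)
    for k,(xy,z,(lo,hi)) in spec.items():
        m=cv2.inRange(hsv,lo,hi); r=np.zeros_like(m)
        u=proj(c,[*xy,z])[0]; cv2.circle(r,tuple(int(v) for v in u),14 if k in("cap","lid","frame") else 42,255,-1); m&=r
        nl,l,st,ce=cv2.connectedComponentsWithStats(m); i=1+np.argmax(st[1:,4])
        pts=cv2.findContours((l==i).astype(np.uint8),cv2.RETR_EXTERNAL,cv2.CHAIN_APPROX_NONE)[0][0][:,0]
        W=onplane(c,pts,z)[:,:2]; b=cv2.minAreaRect((W*1000).astype(np.float32)); print(n,k,"area",st[i,4],"c",np.round(b[0]),"size",np.round(b[1]),"ang",round(b[2]),"u",np.round(u))
    rows.append(np.hstack([rect(c,xy,z) for xy,z in(((.638,.138),.062),((.645,-.116),.032),((.468,.344),.075))]))
m=np.vstack(rows)[:,:,::-1].copy()
for j in range(2):
    for i in range(3): cv2.drawMarker(m,(i*260+130,j*260+130),(0,0,255),0,10)
cv2.imwrite("pics/rect.png",m)
E
```

```text
top cork area 1413 c [ 447. -364.] size [112. 112.] ang 82 u [447. 215.]
top panel area 1632 c [ 650. -114.] size [117. 117.] ang 8 u [347. 148.]
top stir area 1689 c [460. 346.] size [119. 121.] ang 82 u [173. 225.]
top balcase area 2041 c [615. 137.] size [134. 163.] ang 76 u [254. 163.]
top cap area 19 c [ 634. -106.] size [27. 12.] ang 62 u [351. 135.]
top lid area 35 c [464. 317.] size [12. 45.] ang 70 u [169. 220.]
top frame area 25 c [630. 120.] size [ 3. 54.] ang 63 u [251. 152.]
scene cork area 1383 c [ 445. -364.] size [115. 113.] ang 36 u [232. 293.]
scene panel area 1499 c [ 648. -113.] size [118. 119.] ang 7 u [349. 261.]
scene stir area 635 c [463. 343.] size [128. 120.] ang 82 u [385. 133.]
scene balcase area 2005 c [623. 126.] size [157. 176.] ang 76 u [391. 197.]
scene cap area 3 c [ 618. -136.] size [1. 7.] ang 57 u [350. 240.]
scene lid area 3 c [500. 338.] size [ 1. 11.] ang 14 u [386. 124.]
scene frame area 57 c [635. 182.] size [16. 56.] ang 73 u [398. 190.]
```

View pics/rect.png

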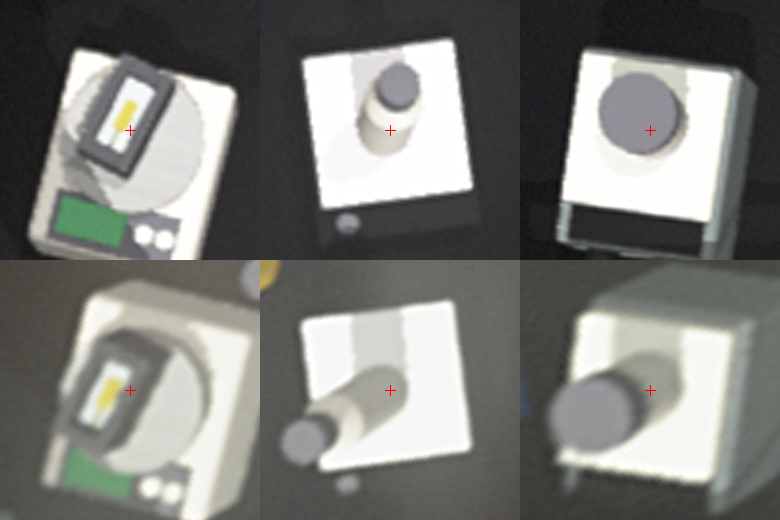

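Rectified tiles at 1.3 px/mm give these positions:

| Item | Position (x, y) | Tile pixel |
|---|---|---|
| Pan | ≈ (.631, .135) | (134,139) |
| Panel | ≈ (.649, -.114) | – |
| Stirrer | ≈ (.460, .345) | – |
| Cork | ≈ (.446, -.364) | – |
| Bottle | ≈ (.643, -.111) | cap at (398,87) and (305,441) |
| Pot | ≈ (.473, .340) | – |
| Frame | ≈ (.642, .136), long axis ≈ -24° | – |

First I align the tool to the world axes, then go over the bottle.

Request:
step_arm --targets "0 0 0 -0.18 8.54;0 0 0 -0.06 8.54;-3.3 -5 0 0 8.54;-3.3 -5 0 0 8.54;-3.3 -5 0 0 8.54;-3.3 -5 0 0 8.54;-3.3 -5 0 0 8.54;-3.3 -5 0 0 8.54"

```text
clock: 1.3
ee_pos: [0.3534, 0.3297, 0.2316]
eef_rot: [0.0, -0.0, 1.0, 0.0]
force: [1.2, 0.5, -0.6]
opening: 0.0855
grip_force: 0.0
```

Request:
step_arm --targets "-3.3 -5 0 0 8.54;-3.3 -5 0 0 8.54;-3.3 -5 0 0 8.54;-3.3 -5 0 0 8.54;-3.3 -5 0 0 8.54;-3.3 -5 0 0 8.54;-3.3 -5 0 0 8.54;0 0 0 0 8.54"

```text
clock: 2.3
ee_pos: [0.5849, -0.0244, 0.2312]
eef_rot: [0.001, 0.004, 1.0, -0.001]
force: [-0.8, 0.5, -0.0]
opening: 0.0851
grip_force: 0.0
```

```bash
cat >> h.py <<'E'
def info(xy=None):
    from cell import ctrl
    s=ctrl.read_state(); M=rot(s["eef_rot"]); print("t",round(s["clock"],2),"p",np.round(s["ee_pos"],4),"y-yaw",round(float(np.degrees(np.arctan2(M[1,1],M[0,1]))),1),"tilt",np.round(M[:2,2],4),"open",round(s["opening"],4),"F",np.round(s["force"],1),"grip",round(s["grip_force"],1))
    if xy is not None: print("tool cm to target:",np.round(M.T@(np.array(xy)-s["ee_pos"])*100,2))
    return s,M
E
python3 - <<'E'
from h import *
from cell import ctrl
info((.6435,-.111,.15))
c=ctrl.camera("wrist"); cv2.imwrite("pics/w1.png",c["frame"][:,:,::-1]); print(c["xyz"],c["fov_y"])
E
```

```text
t 2.3 p [ 0.5849 -0.0244  0.2312] y-yaw 89.5 tilt [ 0.0011 -0.003 ] open 0.0851 F [-0.8  0.5 -0. ] grip 0.0
tool cm to target: [-5.92 -8.59  8.16]
[ 0.50453566 -0.02357542  0.37429374] 60.37623920292453
```

View pics/w1.png

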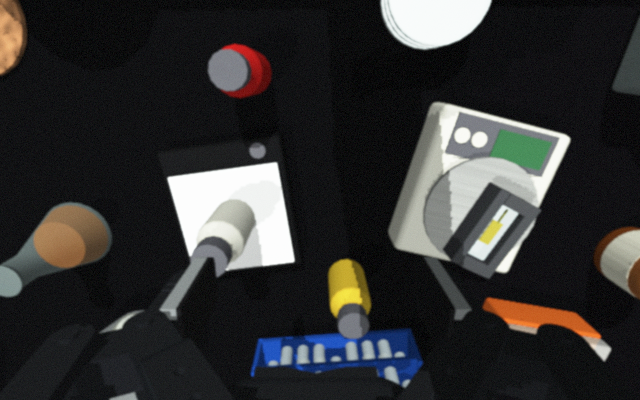

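The wrist view shows the bottle with its cap at (212,250), partly behind a finger. The frame's top corners are near (493,183), (541,210), (490,278) and (444,250), and the pan spans u 425–540. I cross-check these numbers.

Run:
```python
from h import *
from cell import ctrl
c=ctrl.camera("wrist")
f=onplane(c,[(493,183),(541,210),(490,278),(444,250)],.086)[:,:2]*1000
print("frame",f.mean(0),np.diff(f,axis=0), cv2.minAreaRect(f.astype(np.float32)))
print("pan L,R,top",onplane(c,[(424,207),(541,190),(485,157)],.062)[:,:2]*1000)
p=onplane(c,[(168,177),(279,163),(296,262),(191,273)],.032)[:,:2]*1000; print("panel",p.mean(0),p)
print("cap",onplane(c,[(212,252)],.127)*1000, "base near edge",onplane(c,[(236,199),(253,215)],.032)[:,:2]*1000)
```

```text
frame [635.69631676 139.86158085] [[ 25.43801565  46.93370991]
 [ 69.55874293 -35.05933036]
 [-30.08393001 -47.4322821 ]] ((636.7792358398438, 139.84115600585938), (56.03629684448242, 77.86003875732422), 61.542381286621094)
pan L,R,top [[620.41518892  83.92264861]
 [603.66921811 193.75037347]
 [571.41875247 135.67404217]]
panel [ 646.84479901 -109.22713681] [[ 597.39462022 -173.08457101]
 [ 583.16606583  -58.06795747]
 [ 696.67853165  -43.25766977]
 [ 710.13997835 -162.49834899]]
cap [[ 633.73992736 -104.11349849  127.        ]] base near edge [[ 621.72194603 -104.78677801]
 [ 639.90172366  -87.98723254]]
```

Request:
step_arm --targets "-3 -4.3 0 0 8.54;-2.9 -4.3 0 0 8.54;0 0 0 0 8.54"

```text
clock: 2.78
ee_pos: [0.643, -0.1072, 0.2311]
eef_rot: [0.0, 0.002, 1.0, -0.001]
force: [0.1, -0.3, 0.5]
opening: 0.0858
grip_force: 0.0
```

Run:
```python
from h import *
from cell import ctrl
info((.6435,-.111,.055))
c=ctrl.camera("wrist"); cv2.imwrite("pics/w2.png",c["frame"][:,:,::-1]); print(c["xyz"])
```

```text
t 2.77 p [ 0.643  -0.1072  0.2311] y-yaw 89.8 tilt [ 0.0002 -0.0019] open 0.0858 F [ 0.1 -0.3  0.5] grip 0.0
tool cm to target: [-0.05 -0.35 17.61]
[ 0.56270597 -0.10694184  0.37416749]
```

View pics/w2.png

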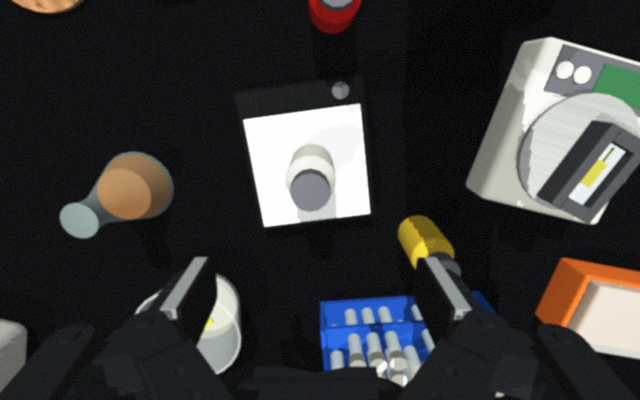

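The cap centre is at (311,190). The panel window corners are at (244,121), (360,104), (371,213) and (264,227).

Run:
```python
from h import *
from cell import ctrl
c=ctrl.camera("wrist")
p=onplane(c,[(244,121),(360,104),(371,213),(264,227)],.032)[:,:2]*1000; print("panel",p.mean(0))
print("cap",onplane(c,[(311,190)],.127)*1000)
hsv=cv2.cvtColor(c["frame"],cv2.COLOR_RGB2HSV); m=cv2.inRange(c["frame"],(60,60,60),(125,125,135)); r=np.zeros_like(m); cv2.circle(r,(311,190),22,255,-1)
k=cv2.morphologyEx(m&r,cv2.MORPH_OPEN,np.ones((3,3))); x,y=np.nonzero(k)[::-1]; print(x.mean(),y.mean(),len(x))
```

```text
panel [ 647.90004154 -109.93726557]
cap [[ 640.3896144  -107.63016179  127.        ]]
309.6031746031746 174.57142857142858 126
```

Bottle averaged to (.642, -.109). I go down to TCP z ≈ .058, which keeps the gripper body clear of the cap, and grip.

Request:
step_arm --targets "0.1 -0.2 4 0 8.54;0 0 5 0 8.54;0 0 4 0 8.54;0 0 2.5 0 8.54;0 0 1.8 0 8.54;0 0 0 0 8.54;0 0 0 0 4;0 0 0 0 3"

```text
clock: 3.88
ee_pos: [0.6424, -0.1066, 0.0597]
eef_rot: [0.001, -0.0, 1.0, -0.0]
force: [-0.8, -0.7, 0.6]
opening: 0.0515
grip_force: 0.5
```

Request:
step_arm --targets "0 0 0 0 3;0 0 0 0 3;0 0 0 0 3;0 0 0 0 3"

```text
clock: 4.38
ee_pos: [0.6426, -0.1068, 0.0598]
eef_rot: [0.001, 0.0, 1.0, -0.0]
force: [-0.9, -1.0, 5.1]
opening: 0.0431
grip_force: 61.4
```

Request:
step_arm --targets "0 0 1 0 3;0 0 -3 0 3;0 0 -4 0 3;0 0 -4 0 3;1.5 -2 0 0 3;3 -4 0 0 3;3.5 -4.5 0 0 3;3.5 -4.5 0 0 3"

```text
clock: 5.38
ee_pos: [0.5237, -0.2581, 0.1571]
eef_rot: [-0.001, 0.0, 1.0, 0.0]
force: [0.7, -0.8, -1.3]
opening: 0.0429
grip_force: 64.8
```

My first row went 1 cm down before lifting, so I check whether the bottle slid in the fingers.

Request:
step_arm --targets "3 -4 0 0 3;2.5 -3.5 0 0 3;1.8 -2.5 0 0 3;0.4 -0.6 0 0 3;0 0 0 0 3;0 0 0 0 3"

```text
clock: 6.12
ee_pos: [0.4504, -0.361, 0.1578]
eef_rot: [-0.0, -0.001, 1.0, 0.001]
force: [1.0, -0.7, -0.9]
opening: 0.0426
grip_force: 64.8
```

Run:
```python
from h import *
from cell import ctrl
s,M=info((.446,-.364,.034))
c=ctrl.camera("scene"); u=proj(c,s["ee_pos"])[0]; print(u)
x,y=int(u[0]),int(u[1]); f=c["frame"][max(0,y-75):y+75,max(0,x-100):x+100]
a=cv2.resize(f,None,fx=3.6,fy=3.6,interpolation=cv2.INTER_CUBIC); cv2.imwrite("pics/s2.png",a[:,:,::-1]); print(max(0,x-100),max(0,y-75),a.shape)
```

```text
t 6.12 p [ 0.4504 -0.361   0.1578] y-yaw 90.1 tilt [-0.0002  0.0011] open 0.0426 F [ 1.  -0.7 -0.9] grip 64.8
tool cm to target: [ 0.43 -0.31 12.38]
[224.45997955 260.32326211]
124 185 (540, 720, 3)
```

View pics/s2.png

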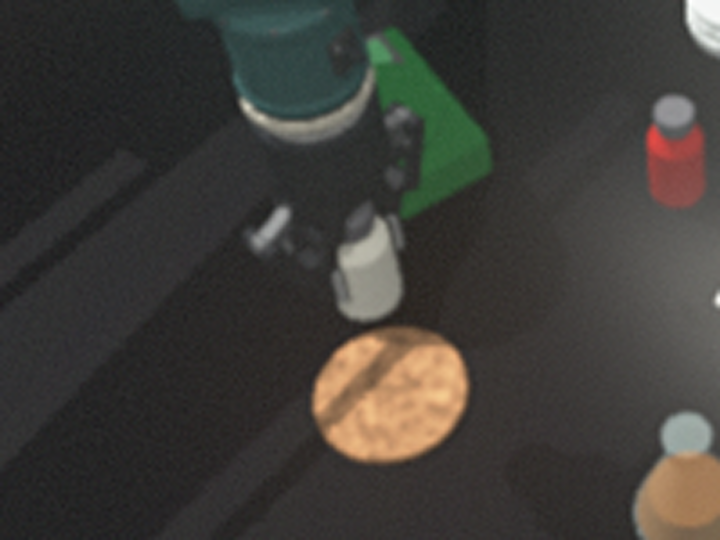

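The bottle hangs upright; the front edge of its underside is at crop (370,320), which is full (226.8,273.9).

Run:
```python
from h import *
from cell import ctrl
c=ctrl.camera("scene")
for z in(.11,.12,.13,.14): print(z,proj(c,[.469,-.373,z])[0])
```

```text
0.11 [229.84574622 278.73641232]
0.12 [229.17447377 276.46882928]
0.13 [228.49442976 274.17161558]
0.14 [227.80544113 271.84418661]
```

No slip. I lower onto the cork.

Request:
step_arm --targets "0.4 -0.3 4 0 3;0 0 4 0 3;0 0 2.5 0 3;0 0 1 0 3;0 0 0.4 0 3;0 0 0.2 0 3;0 0 0 0 3"

```text
clock: 7.1
ee_pos: [0.4461, -0.3658, 0.0381]
eef_rot: [0.001, -0.0, 1.0, -0.0]
force: [-0.3, 0.9, -1.1]
opening: 0.0423
grip_force: 64.8
```

Request:
step_arm --targets "0 0 0.15 0 3;0 0 0.1 0 3;0 0 0.1 0 3;0 0 0 0 3"

```text
clock: 7.6
ee_pos: [0.4455, -0.3655, 0.0337]
eef_rot: [-0.0, -0.0, 1.0, 0.0]
force: [-0.0, 0.9, -1.0]
opening: 0.0422
grip_force: 64.8
```

Request:
step_arm --targets "0 0 0.1 0 3;0 0 0 0 3"

```text
clock: 7.85
ee_pos: [0.4455, -0.3655, 0.0327]
eef_rot: [-0.0, -0.0, 1.0, 0.0]
force: [0.4, -0.9, -1.1]
opening: 0.0425
grip_force: 64.8
```

Request:
step_arm --targets "0 0 0.1 0 3;0 0 0 0 3"

```text
clock: 8.1
ee_pos: [0.4456, -0.3656, 0.0321]
eef_rot: [0.0, -0.0, 1.0, 0.0]
force: [-1.2, 0.5, 3.4]
opening: 0.0425
grip_force: 65.4
```

Request:
step_arm --targets "0 0 0.1 0 3;0 0 0 0 3"

```text
clock: 8.35
ee_pos: [0.4456, -0.3656, 0.032]
eef_rot: [0.0, 0.0, 1.0, 0.0]
force: [-3.3, 1.8, 12.0]
opening: 0.0425
grip_force: 66.4
```

Contact. I release, lift, and travel to the frame.

Request:
step_arm --targets "0 0 -0.1 0 5;0 0 0 0 7;0 0 0 0 8.54;0 0 0 0 8.54;0 0 0 0 8.54;0 0 -2 0 8.54;0 0 -4 0 8.54;0 0 -5 0 8.54"

```text
clock: 9.35
ee_pos: [0.4451, -0.3654, 0.1435]
eef_rot: [-0.0, 0.0, 1.0, 0.0]
force: [1.2, -0.7, -0.7]
opening: 0.0856
grip_force: 0.0
```

Request:
step_arm --targets "0 0 -5 0 8.54;-1 2.5 -4 0 8.54;-1.8 5 0 0 8.54;-1.8 5 0 0 8.54;-1.8 5 0 0 8.54;-1.8 5 0 0 8.54;-1.8 5 0 0 8.54;-1.8 5 0 0 8.54"

```text
clock: 10.35
ee_pos: [0.564, -0.0392, 0.2335]
eef_rot: [0.001, 0.0, 1.0, -0.0]
force: [1.5, 0.4, 1.0]
opening: 0.0857
grip_force: 0.0
```

Request:
step_arm --targets "-1.8 5 0 0 8.54;-1.8 5 0 0 8.54;-1.8 5 0 0.18 8.54;0 0 0 0.18 8.54;0 0 0 0.06 8.54;0 0 0 0 8.54;0 0 0 0 8.54"

```text
clock: 11.22
ee_pos: [0.6175, 0.1093, 0.2326]
eef_rot: [0.0, 0.208, 0.978, 0.0]
force: [0.2, -0.8, 0.9]
opening: 0.0854
grip_force: 0.0
```

Run:
```python
from h import *
from cell import ctrl
info((.638,.138,.068))
c=ctrl.camera("wrist"); cv2.imwrite("pics/w3.png",c["frame"][:,:,::-1])
np.save("w3.npy",c,allow_pickle=True)
c=ctrl.camera("top"); t=rect(c,(.446,-.364),.006,s=1.5); cv2.imwrite("pics/w3b.png",np.hstack([t,rect(ctrl.camera("scene"),(.446,-.364),.006,s=1.5)])[:,:,::-1])
```

```text
t 11.22 p [0.6175 0.1093 0.2326] y-yaw 66.0 tilt [0.0009 0.0003] open 0.0854 F [ 0.2 -0.8  0.9] grip 0.0
tool cm to target: [-0.69  3.45 16.46]
```

View pics/w3.png

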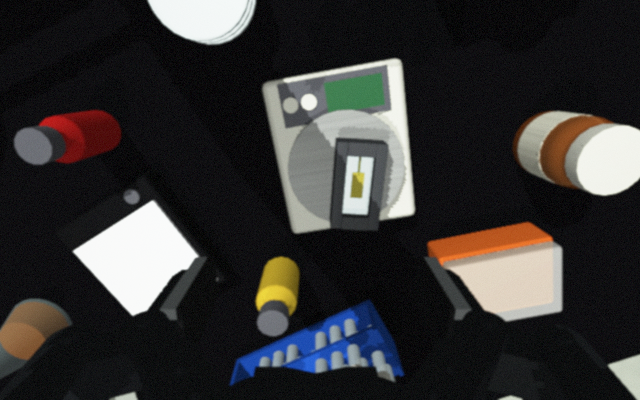

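The frame is roughly aligned with the tool. Its right top edge runs (388,142)-(379,230) and its left foot edge (337,138)-(330,226). The pan spans u 288–408 and v 108–224.

Run:
```python
from h import *
np.set_printoptions(precision=1,suppress=True)
c=np.load("w3.npy",allow_pickle=True).item()
g=cv2.cvtColor(c["frame"],cv2.COLOR_RGB2GRAY)
for v in(160,185,210): print(v,g[v,322:396:2])
Rt=onplane(c,[(388,142),(379,230)],.086)[:,:2]*1e3; L=onplane(c,[(337,138),(330,226)],.062)[:,:2]*1e3
print(Rt,L,"c",(Rt.mean(0)+L.mean(0))/2,"len",np.linalg.norm(Rt[0]-Rt[1]))
for e in(Rt,L): d=e[1]-e[0]; print("yaw",np.degrees(np.arctan2(d[1],d[0])))
n=np.array([-d[1],d[0]])/np.linalg.norm(d); print("width",(Rt.mean(0)-L.mean(0))@n)
print("leaf",onplane(c,(358,185),.078)*1e3,"pan L R T B",onplane(c,[(288,166),(408,166),(348,108),(345,224)],.062)[:,:2]*1e3)
```

```text
160 [122 123 124 122 122 121  63  43  56  59  59  83 123 219 231 230 231 230
 194 145 224 231 231 230 228 203  84  80  88  86  86  84  92 120 120 146
 192]
185 [126 128 133 126 127  64  49  60  54  58  55 139 227 231 210 131 119 115
 118 119 158 225 230 226 161  66  88  88  83  85  87 118 124 157 194 198
 196]
210 [134 130 132 130  70  52  59  61  60  60 150 224 225 225 224 224 223 221
 223 224 224 223 214 102  46  54  53  55  54 101 158 171 174 175 225 242
 243]
[[614.5 177.7]
 [687.4 142. ]] [[597.9 139.5]
 [675.4  99.2]] c [643.8 139.6] len 81.24217683151333
yaw -26.110363249495194
yaw -27.462025084447305
width 42.52130504244964
leaf [[642.1 140.4  78. ]] pan L R T B [[603.4  87.4]
 [649.2 190. ]
 [577.3 158.8]
 [679.5 113.6]]
```

View pics/w3b.png

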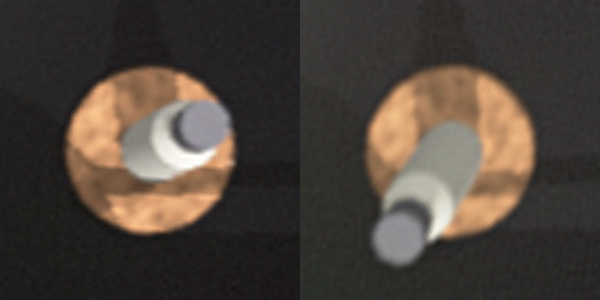

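The bottle is parked well, at crop centre (148,150). Frame at (.6425,.1395), yaw ≈ -26.5°. I go to grip it.

Request:
step_arm --targets "0 0 0 0.04 8.54;-0.9 3.8 0 0 8.54;0 0 5 0 8.54;0 0 5 0 8.54;0 0 4 0 8.54;0 0 1.5 0 8.54;0 0 0 0 8.54;0 0 0 0 8.54"

```text
clock: 12.38
ee_pos: [0.6438, 0.1397, 0.0787]
eef_rot: [0.001, 0.228, 0.974, 0.001]
force: [0.6, -0.7, -0.7]
opening: 0.0854
grip_force: 0.0
```

Run:
```python
from h import *
info((.6425,.1395,.064))
```

```text
t 12.38 p [0.6438 0.1397 0.0787] y-yaw 63.6 tilt [0.0031 0.0008] open 0.0854 F [ 0.6 -0.7 -0.7] grip 0.0
tool cm to target: [ 0.11 -0.08  1.47]
```

Request:
step_arm --targets "0.1 0 1 0 8.54;0 0 0.5 0 8.54;0 0 0 0 6;0 0 0 0 4;0 0 0 0 3;0 0 0 0 3;0 0 0 0 3;0 0 0 0 3"

```text
clock: 13.38
ee_pos: [0.642, 0.14, 0.0623]
eef_rot: [0.001, 0.228, 0.974, 0.0]
force: [0.5, -0.1, 5.1]
opening: 0.043
grip_force: 62.7
```

Request:
step_arm --targets "0 0 -2 0 3;0 0 -4 0 3;0 0 -4 0 3;-1.4 -2.8 0 0 3;-2.4 -4.4 0 0 3;-2.4 -4.4 0 0 3;-2.4 -4.4 0 0 3;-2 -4 0 0 3"

```text
clock: 14.38
ee_pos: [0.6474, -0.0883, 0.1627]
eef_rot: [0.0, 0.228, 0.974, -0.0]
force: [0.0, 0.1, -1.3]
opening: 0.0429
grip_force: 62.2
```

Request:
step_arm --targets "-1.2 -2.3 0 0 3;0 0 0 0 3;0 0 0 0 3"

```text
clock: 14.75
ee_pos: [0.6483, -0.1105, 0.162]
eef_rot: [-0.0, 0.227, 0.974, 0.001]
force: [-1.2, 0.3, -0.7]
opening: 0.0431
grip_force: 62.2
```

Run:
```python
from h import *
from cell import ctrl
s,M=info((.6485,-.112,.035))
c=ctrl.camera("scene"); u=proj(c,s["ee_pos"])[0]; print(u)
x,y=int(u[0]),int(u[1]); a=cv2.resize(c["frame"][y-60:y+60,x-80:x+80],None,fx=4,fy=4,interpolation=cv2.INTER_CUBIC); cv2.imwrite("pics/s3.png",a[:,:,::-1])
```

```text
t 14.75 p [ 0.6483 -0.1105  0.162 ] y-yaw 63.7 tilt [-0.0001  0.0013] open 0.0431 F [-1.2  0.3 -0.7] grip 62.2
tool cm to target: [-0.09 -0.14 12.7 ]
[352.9373493  230.43264793]
```

View pics/s3.png

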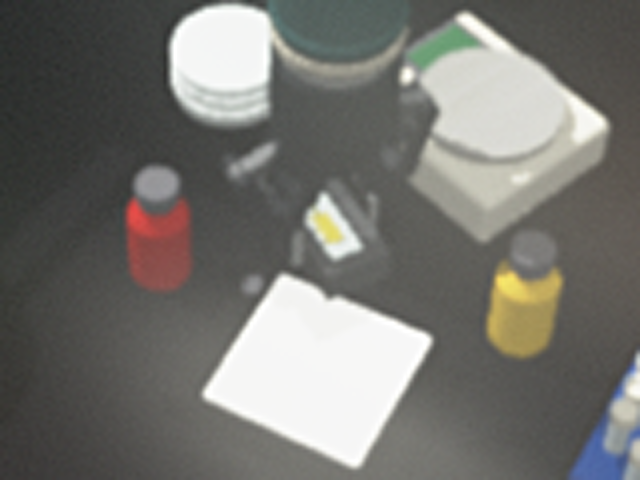

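The frame hangs level, above the panel (clear at crop (320,370)). The pan is free. I lower the frame.

Request:
step_arm --targets "-0.1 -0.1 4 0 3;0 0 4 0 3;0 0 2.5 0 3;0 0 1.2 0 3;0 0 0.6 0 3;0 0 0 0 3;0 0 0 0 3"

```text
clock: 15.68
ee_pos: [0.6495, -0.1136, 0.0399]
eef_rot: [0.001, 0.228, 0.974, 0.0]
force: [-0.7, 0.3, -0.1]
opening: 0.0429
grip_force: 62.2
```

Request:
step_arm --targets "0 0 0.2 0 3;0 0 0.1 0 3;0 0 0 0 3"

```text
clock: 16.05
ee_pos: [0.6487, -0.1136, 0.0358]
eef_rot: [-0.0, 0.228, 0.974, 0.0]
force: [0.5, -0.6, -0.8]
opening: 0.0429
grip_force: 62.2
```

Request:
step_arm --targets "0 0 0.1 0 3;0 0 0.1 0 3;0 0 0 0 3"

```text
clock: 16.42
ee_pos: [0.6486, -0.1136, 0.0336]
eef_rot: [-0.0, 0.228, 0.974, -0.0]
force: [-0.4, 0.3, -1.3]
opening: 0.0426
grip_force: 62.2
```

Request:
step_arm --targets "0 0 0.1 0 3;0 0 0 0 3"

```text
clock: 16.68
ee_pos: [0.6487, -0.1136, 0.0327]
eef_rot: [-0.0, 0.228, 0.974, 0.0]
force: [-0.3, 0.3, -0.5]
opening: 0.0433
grip_force: 62.2
```

Request:
step_arm --targets "0 0 0.1 0 3;0 0 0 0 3"

```text
clock: 16.92
ee_pos: [0.6489, -0.1136, 0.0323]
eef_rot: [0.0, 0.228, 0.974, 0.0]
force: [-1.7, 0.2, 4.3]
opening: 0.0426
grip_force: 62.7
```

Contact. I release, lift, square the tool and go to the pot.

Request:
step_arm --targets "0 0 -0.1 0 5;0 0 0 0 7;0 0 0 0 8.54;0 0 0 0 8.54;0 0 0 0 8.54;0 0 -2 0 8.54;0 0 -5 0 8.54;0 0 -5 0 8.54"

```text
clock: 17.92
ee_pos: [0.6488, -0.1137, 0.1554]
eef_rot: [0.0, 0.228, 0.974, -0.0]
force: [1.0, -0.5, -1.1]
opening: 0.0858
grip_force: 0.0
```

Request:
step_arm --targets "0 0 -5 -0.18 8.54;0 0 -3 -0.18 8.54;0 0 0 -0.1 8.54;1.9 5 0 0 8.54;1.9 5 0 0 8.54;1.9 5 0 0 8.54;1.9 5 0 0 8.54;1.9 5 0 0 8.54"

```text
clock: 18.92
ee_pos: [0.5532, 0.1377, 0.2346]
eef_rot: [0.001, 0.0, 1.0, 0.0]
force: [0.2, 0.8, -0.3]
opening: 0.0851
grip_force: 0.0
```

Request:
step_arm --targets "1.9 5 0 0 8.54;1.9 5 0 0 8.54;1.9 5 0 0 8.54;1.9 5 0 0 8.54;0 0 0 0 8.54;0 0 0 0 8.54"

```text
clock: 19.68
ee_pos: [0.4781, 0.3358, 0.2338]
eef_rot: [0.001, 0.0, 1.0, -0.0]
force: [0.0, -0.6, 0.0]
opening: 0.0853
grip_force: 0.0
```

Run:
```python
from h import *
from cell import ctrl
np.set_printoptions(precision=1,suppress=True)
info((.4735,.34,.075))
w=ctrl.camera("wrist"); np.save("w4.npy",w,allow_pickle=True)
g=cv2.resize(w["frame"],(400,250))
t,s=ctrl.camera("top"),ctrl.camera("scene")
r=np.hstack([cv2.resize(rect(c,xy,z),(200,200)) for c,xy,z in((t,(.63,.135),.062),(s,(.63,.135),.062),(t,(.6485,-.112),.032),(s,(.6485,-.112),.032))])
a=np.vstack([cv2.resize(w["frame"][:, :],(640,400)).copy(),np.zeros((0,640,3),np.uint8)])
a=np.hstack([a,np.zeros((400,160,3),np.uint8)])
cv2.imwrite("pics/w4.png",np.vstack([r,a])[:,:,::-1])
```

```text
t 19.68 p [0.5 0.3 0.2] y-yaw 90.0 tilt [ 0. -0.] open 0.0853 F [ 0.  -0.6  0. ] grip 0.0
tool cm to target: [ 0.5  0.4 15.9]
```

View pics/w4.png

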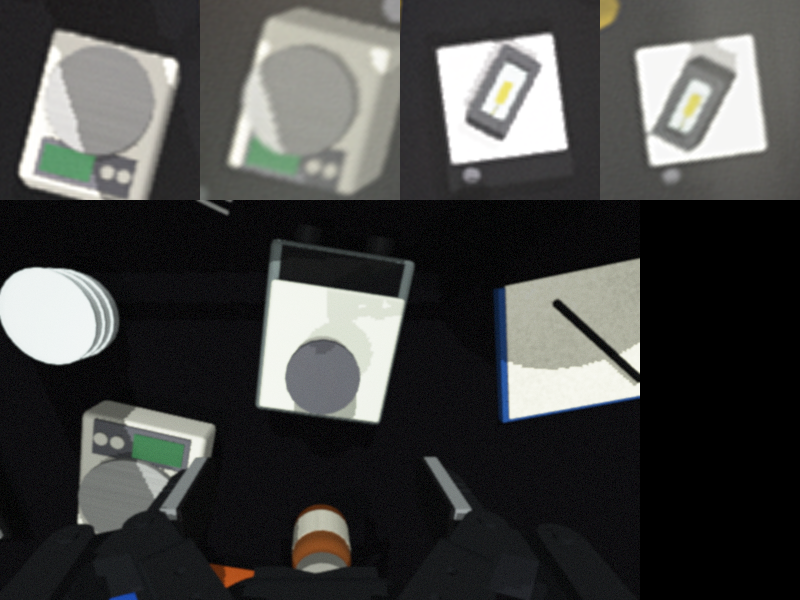

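The frame sits centred on the panel (tile (503,93)) and the pan is at (.6295,.135). The wrist view shows the lid centre at (323,177) and the plate corners at (272,80), (406,99), (380,222) and (258,206).

Run:
```python
from h import *
c=np.load("w4.npy",allow_pickle=True).item()
print("lid",onplane(c,[(323,177),(286,177),(360,177),(323,140),(323,214)],.117)[:,:2]*1e3)
p=onplane(c,[(272,80),(406,99),(380,222),(258,206)],.075)[:,:2]*1e3; print("stir",p.mean(0),np.linalg.norm(np.diff(p,axis=0),axis=1))
```

```text
lid [[469.88268816 341.81157211]
 [469.86052618 312.82272927]
 [469.90485471 370.80639914]
 [440.83147882 341.62181537]
 [501.02388701 342.01498024]]
stir [461.55684346 348.00885142] [114.09586404 114.00295709 116.24476771]
```

Request:
step_arm --targets "0.6 0.5 3 0 8.54;0 0 4.5 0 8.54;0 0 4 0 8.54;0 0 2.5 0 8.54;0 0 0.9 0 8.54;0 0 0 0 8.54;0 0 0 0 8.54"

```text
clock: 20.7
ee_pos: [0.4726, 0.3417, 0.0851]
eef_rot: [0.001, 0.0, 1.0, 0.001]
force: [0.0, -0.5, -0.6]
opening: 0.0857
grip_force: 0.0
```

Request:
step_arm --targets "0 0 0 0 7;0 0 0 0 6;0 0 0 0 5;0 0 0 0 5;0 0 0 0 5;0 0 0 0 5"

```text
clock: 21.45
ee_pos: [0.4721, 0.3416, 0.085]
eef_rot: [0.0, -0.0, 1.0, 0.0]
force: [-1.9, -1.2, 6.9]
opening: 0.0584
grip_force: 62.9
```

Request:
step_arm --targets "0 0 -2 0 5;0 0 -3.5 0 5;0 0 -3.5 0 5;-1.7 -2.3 0 0 5;-3 -4 0 0 5;-3 -4 0 0 5;-3 -4 0 0 5;-3 -4 0 0 5"

```text
clock: 22.45
ee_pos: [0.6094, 0.1572, 0.1739]
eef_rot: [0.0, -0.0, 1.0, 0.0]
force: [0.8, 1.4, -0.3]
opening: 0.0581
grip_force: 64.3
```

Request:
step_arm --targets "-2 -2.4 0 0 5;0 0 3 0 5;0 0 3.5 0 5;0 0 2 0 5;0 0 0.8 0 5;0 0 0 0 5;0 0 0 0 5"

```text
clock: 23.32
ee_pos: [0.6296, 0.1347, 0.0821]
eef_rot: [0.001, -0.0, 1.0, 0.0]
force: [0.1, -0.3, -0.6]
opening: 0.0582
grip_force: 64.3
```

Run:
```python
from h import *
info((.6295,.135,.072))
```

```text
t 23.32 p [0.6296 0.1347 0.0821] y-yaw 90.0 tilt [0.0022 0.0006] open 0.0582 F [ 0.1 -0.3 -0.6] grip 64.3
tool cm to target: [0.01 0.03 1.01]
```

Request:
step_arm --targets "0 0 0.4 0 5;0 0 0.2 0 5;0 0 0.1 0 5;0 0 0 0 5;0 0 0 0 5"

```text
clock: 23.95
ee_pos: [0.6288, 0.1344, 0.0738]
eef_rot: [0.0, -0.0, 1.0, 0.0]
force: [-1.0, 0.6, -0.6]
opening: 0.058
grip_force: 64.3
```

Request:
step_arm --targets "0 0 0.1 0 5;0 0 0 0 5;0 0 0 0 5"

```text
clock: 24.32
ee_pos: [0.6287, 0.1344, 0.0728]
eef_rot: [0.0, -0.0, 1.0, 0.0]
force: [0.7, -1.8, -2.2]
opening: 0.0583
grip_force: 64.3
```

Request:
step_arm --targets "0 0 0.1 0 5;0 0 0 0 5"

```text
clock: 24.58
ee_pos: [0.6288, 0.1344, 0.0721]
eef_rot: [0.0, -0.0, 1.0, 0.0]
force: [-0.0, -0.3, 2.1]
opening: 0.0584
grip_force: 64.6
```

Request:
step_arm --targets "0 0 0.05 0 5;0 0 0 0 6.5;0 0 0 0 7.5;0 0 0 0 8.54;0 0 0 0 8.54;0 0 0 0 8.54;0 0 -2 0 8.54;0 0 -5 0 8.54"

```text
clock: 25.58
ee_pos: [0.6272, 0.1341, 0.1408]
eef_rot: [-0.002, -0.0, 1.0, -0.001]
force: [1.7, 0.2, 1.2]
opening: 0.0852
grip_force: 0.0
```

Request:
step_arm --targets "0 0 -5 0 8.54;0.8 -2.5 -4.2 0 8.54;1.8 -5 0 0 8.54;1.8 -5 0 0 8.54;1.8 -5 0 0 8.54;1.8 -5 0 0 8.54;1.8 -5 0 0 8.54;1.8 -5 0 0 8.54"

```text
clock: 26.58
ee_pos: [0.5123, -0.1923, 0.2351]
eef_rot: [0.001, -0.0, 1.0, -0.0]
force: [0.4, 0.2, -0.8]
opening: 0.0857
grip_force: 0.0
```

Request:
step_arm --targets "1.8 -5 0 0 8.54;1.8 -5 0 0 8.54;1.8 -5 0 0 8.54;1.3 -2.5 0 0 8.54;0 0 0 0 8.54;0 0 0 0 8.54"

```text
clock: 27.32
ee_pos: [0.4466, -0.3646, 0.2341]
eef_rot: [0.001, -0.001, 1.0, 0.0]
force: [1.4, 0.6, -0.7]
opening: 0.0857
grip_force: 0.0
```

Run:
```python
from h import *
from cell import ctrl
info((.4455,-.3655,.032))
w=ctrl.camera("wrist"); np.save("w5.npy",w,allow_pickle=True)
t,s=ctrl.camera("top"),ctrl.camera("scene")
r=np.hstack([cv2.resize(rect(c,xy,z),(200,200)) for c,xy,z in((t,(.6295,.135),.062),(s,(.6295,.135),.062))]+[np.zeros((200,240,3),np.uint8)])
cv2.imwrite("pics/w5.png",np.vstack([r,w["frame"]])[:,:,::-1])
```

```text
t 27.32 p [ 0.4466 -0.3646  0.2341] y-yaw 90.1 tilt [0.0014 0.0004] open 0.0857 F [ 1.4  0.6 -0.7] grip 0.0
tool cm to target: [ 0.14 -0.09 20.21]
```

View pics/w5.png

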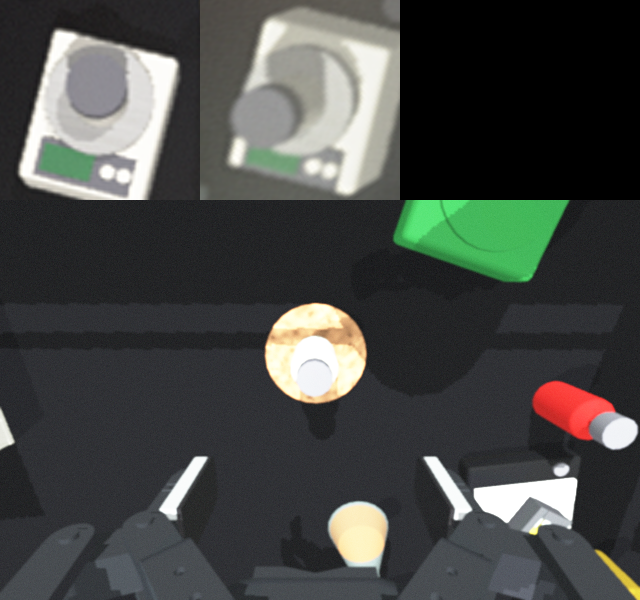

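The pot stands centred on the pan (about (.6315,.133)) and the bottle is still centred on the cork at (316,355). I re-grip it.

Request:
step_arm --targets "0.1 -0.1 4 0 8.54;0 0 5 0 8.54;0 0 5 0 8.54;0 0 4 0 8.54;0 0 2 0 8.54;0 0 0.2 0 8.54;0 0 0 0 8.54;0 0 0 0 8.54"

```text
clock: 28.48
ee_pos: [0.4458, -0.3673, 0.0329]
eef_rot: [0.001, -0.0, 1.0, -0.001]
force: [0.2, 0.9, 0.8]
opening: 0.0855
grip_force: 0.0
```

Request:
step_arm --targets "0 0 0 0 6;0 0 0 0 4;0 0 0 0 3;0 0 0 0 3;0 0 0 0 3;0 0 0 0 3"

```text
clock: 29.22
ee_pos: [0.4452, -0.3668, 0.0319]
eef_rot: [0.0, -0.0, 1.0, -0.0]
force: [-0.8, 0.4, 5.5]
opening: 0.0429
grip_force: 61.2
```

Request:
step_arm --targets "0 0 -2 0 3;0 0 -4 0 3;0 0 -5 0 3;0 0 -5 0 3;-0.5 2.5 -4 0 3;-1 5 0 0 3;-1 5 0 0 3;-1 5 0 0 3"

```text
clock: 30.22
ee_pos: [0.4797, -0.1902, 0.2324]
eef_rot: [0.001, 0.0, 1.0, -0.0]
force: [0.8, -0.3, -1.3]
opening: 0.0425
grip_force: 61.0
```

Request:
step_arm --targets "-1 5 0 0 3;-0.5 5 0 0 3;0 5 0 0 3;0 5 0 0 3;0.5 5 0 0 3;1 5 0 0 3;1 5 0 0 3;1 5 0 0 3"

```text
clock: 31.22
ee_pos: [0.4592, 0.2095, 0.2323]
eef_rot: [0.001, 0.0, 1.0, 0.0]
force: [0.5, -0.4, -0.5]
opening: 0.0426
grip_force: 61.0
```

Request:
step_arm --targets "0 5 0 0 3;0 5 0 0 3;0 3 0 0 3;0 0 0 0 3;0 0 0 0 3"

```text
clock: 31.85
ee_pos: [0.4598, 0.3371, 0.2316]
eef_rot: [0.0, 0.0, 1.0, -0.001]
force: [-0.0, -0.5, -0.3]
opening: 0.0428
grip_force: 61.0
```

Run:
```python
from h import *
info((.461,.3465,.101))
```

```text
t 31.85 p [0.4598 0.3371 0.2316] y-yaw 89.9 tilt [ 0.0003 -0.0011] open 0.0428 F [-0.  -0.5 -0.3] grip 61.0
tool cm to target: [-0.11  0.95 13.06]
```

Request:
step_arm --targets "-0.1 0.9 3 0 3;0 0 4 0 3;0 0 3 0 3;0 0 1.5 0 3;0 0 0.7 0 3;0 0 0.2 0 3;0 0 0 0 3;0 0 0 0 3"

```text
clock: 32.85
ee_pos: [0.4611, 0.3477, 0.1081]
eef_rot: [0.001, -0.0, 1.0, 0.0]
force: [-0.2, 0.1, -0.5]
opening: 0.0429
grip_force: 61.0
```

Request:
step_arm --targets "0 0 0.1 0 3;0 0 0.1 0 3;0 0 0 0 3;0 0 0 0 3"

```text
clock: 33.35
ee_pos: [0.4607, 0.3474, 0.1053]
eef_rot: [0.0, -0.0, 1.0, -0.0]
force: [0.8, 0.6, -1.0]
opening: 0.0426
grip_force: 61.0
```

Request:
step_arm --targets "0 0 0.1 0 3;0 0 0.1 0 3;0 0 0.1 0 3;0 0 0 0 3;0 0 0 0 3"

```text
clock: 33.98
ee_pos: [0.4607, 0.3474, 0.1023]
eef_rot: [0.0, -0.0, 1.0, 0.0]
force: [1.2, 0.1, -1.1]
opening: 0.0427
grip_force: 61.0
```

Request:
step_arm --targets "0 0 0.1 0 3;0 0 0 0 3;0 0 0 0 3"

```text
clock: 34.35
ee_pos: [0.4607, 0.3474, 0.1013]
eef_rot: [0.0, -0.0, 1.0, -0.0]
force: [-0.1, -0.0, -0.6]
opening: 0.0425
grip_force: 61.0
```

Request:
step_arm --targets "0 0 0.1 0 3;0 0 0 0 3"

```text
clock: 34.6
ee_pos: [0.4608, 0.3475, 0.1009]
eef_rot: [0.0, -0.0, 1.0, 0.0]
force: [-1.2, -1.4, 5.2]
opening: 0.0426
grip_force: 61.6
```

Contact. I release, lift and back away.

Request:
step_arm --targets "0 0 -0.05 0 5;0 0 0 0 7;0 0 0 0 8.54;0 0 0 0 8.54;0 0 0 0 8.54;0 0 -2 0 8.54;0 0 -4 0 8.54;0 0 -5 0 8.54"

```text
clock: 35.6
ee_pos: [0.4601, 0.3469, 0.2111]
eef_rot: [-0.001, -0.0, 1.0, -0.001]
force: [1.4, 0.8, -0.1]
opening: 0.0854
grip_force: 0.0
```

Request:
step_arm --targets "0 0 -5 0 8.54;0 -5 0 0 8.54;0 -5 0 0 8.54;0 -5 0 0 8.54;0 0 0 0 8.54;0 0 0 0 8.54"

```text
clock: 36.35
ee_pos: [0.4607, 0.198, 0.2611]
eef_rot: [0.0, -0.0, 1.0, 0.0]
force: [0.2, -1.0, -0.9]
opening: 0.0854
grip_force: 0.0
```

Run:
```python
from h import *
from cell import ctrl
info()
t,s=ctrl.camera("top"),ctrl.camera("scene")
L=[((.6295,.135),.062),((.6485,-.112),.032),((.461,.346),.075)]
r=np.vstack([np.hstack([cv2.resize(rect(c,*a),(200,200)) for a in L]) for c in(t,s)])
cv2.imwrite("pics/end.png",r[:,:,::-1])
```

```text
t 36.35 p [0.4607 0.198  0.2611] y-yaw 90.0 tilt [0.0005 0.0008] open 0.0854 F [ 0.2 -1.  -0.9] grip 0.0
```

View pics/end.png

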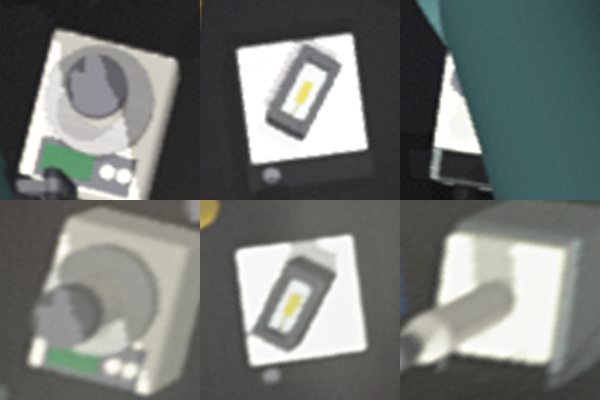

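Pot, frame and bottle stand upright: lid at (97,85), frame at (303,92), bottle foot near (497,300) on the stirrer. The robot is clear, so I hand in.

```bash
python3 -c "
from cell import ctrl
print(ctrl.job_done())"
```

```text
the job is handed in; nothing more can be done
None
```

The bottle is on the stirrer, the pot on the balance and the slide frame on the light panel, each upright and centred in the last camera views; I handed the job in after about 36 s of robot time, and no verdict came back.

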